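# Find the lid that fits the leaning jar and screw it home

### The job

The white jar that leans in the plywood stand is open. Two orange lids look alike, but only one has the right thread: try them on the jar until one threads fully home, leave that one screwed down on the jar, and see that the other lid ends up lying flat on the table, bar up. Do not push the tape measure about.

Things in the scene. Friction and masses are not known exactly. Their poses are not given: they have to be found in the camera images.
- jar: White jar fixed in an immovable plywood stand (base 130x120 mm), leaning 30 degrees. Origin: centre of the neck's rim, 125 mm over the table; z points out of the mouth along the jar's axis; x is the way the right lid's bar lies when home (either way round), shown by two green marks on the sloping 116x116 mm face 27 mm below the rim. Neck 40 mm across, rim bevelled, two-start thread 49 mm across.
- jar_start (a point): On the jar's axis, 14.5 mm below the rim: where any lid's underside rests when set on squarely, not yet turned. Axes as the jar's. Set it on along the axis with its bar along the two white marks, 82 degrees counter-clockwise (looking into the mouth) from jar x; 70 to 120 degrees enters; half a turn makes no difference.
- jar_home (a point): On the jar's axis, 20 mm below the rim: where the right lid's underside ends. Turned clockwise with a light push along the axis, the right lid sinks 5.5 mm and stops firmly after 82 degrees, bar at the green marks. The wrong lid binds about 45 degrees after the white marks and stays about 5 mm too high: turn it back to the white marks and lift it off along the axis.
- lid_1: Orange screw lid, loose, 70 g, 62 mm across, 24 mm tall, with a straight grip bar on top 52 mm long, 14 mm thick, 26 mm tall (50 mm in all). Origin: centre of its underside; z up through the bar, x along the bar. Two lugs inside, under the bar's ends, run in the jar's thread. It starts on the table, bar up. The two lids look alike and change places.
- lid_2: A lid exactly like lid_1 from outside, same origin, axes and sizes.
- tape_measure: Yellow tape measure, 36x75x60 mm, loose on the table, a bystander. Origin: centre of its underside.
Mind the look-alikes: they are no part of the job. Leave any black, blue or pink look-alike of the lid_1 alone.

How it is judged:
By the outcome, as a careful person would: the job done as asked, in the order asked, and still so for the second after the job is handed in, with the robot touching nothing.
It also fails if it takes over 72 s, if anything falls off the work surface, if the arm or the gripper's body presses on something with over 40 N, if the wrist force passes 120 N, or if a joint passes its speed limit or range.

### The arm

A 6-joint arm with a two-finger parallel gripper is mounted at the origin on a cart in front of the work surface, level with it; the furniture and walls round the work are solid. World frame = base frame: x ahead of the robot, y to its left, z up, the work surface at z = 0. Lengths are in m, angles in rad, forces in N, time in s.
With the tool pointing down it reaches from about 0.275 to 0.875 m from the base axis. Payload 12.5 kg.
Tool frame: the origin (TCP) lies at the very end of the fingers, on their centre line; the grasp point (between the pads) lies 19 mm behind it; x points along the fingers, y is the direction in which the jaws open and shut, and the axes are right-handed (so a half turn about x gives the same grasp; the last joint's range is limited). The gripper opens to 85 mm and grips with 20 to 120 N. Pads are 22 mm wide; open, the fingers measure 114 mm over their backs; the gripper's body (76 mm by 85 mm) begins 54 mm behind the grasp point. The pads swing forward as they close: fully open they stand 13 mm farther back than shut.
Start: joints at [1.154, 0.351, 1.652, -0, 1.139, -0.085], TCP at [0.179, 0.52, 0.231] pointing down, gripper open.
Joint ranges: [-2.75, 2.75], [-0.79, 2.1], [0.01, 2.65], [-1.57, 4.71], [0.07, 3.14], [-2.87, 2.87]. Speed limits (rad/s): [2.22, 2.22, 2.79, 3.14, 3.14, 3.14].

### API

Orientations are given as a 3x3 rotation matrix whose columns are the frame's x, y, z axes.
In Python, from bench import manip gives the robot as it stands. Calls block until the motion is done:
- manip.move_ptp(position, orientation): joint-space move of the TCP to a pose.
- manip.move_l(position, attitude=None, max_speed=0.15): straight line of the TCP; attitude=None keeps the orientation; max_speed is the mean speed in m/s.
- manip.move_j(angles): joint-space move.
- manip.set_gripper(opening, effort=None): opening from 0.0 (shut) to 1.0 (fully open); effort is the grip in N (None keeps the last); returns when the fingers have stopped.
- manip.dwell(seconds).
- manip.inverse_kinematics(position, orientation): joint angles nearest the present ones, or None.
- manip.grab_frame(name): name is "scene" or "top"; returns (picture, depth): 400x640x3 uint8, red, green, blue; 400x640 float32, m along the optical axis (not along the pixel's ray), 0 where there is no reading.
- manip.get_calibration(name): a dict with "camera_matrix" (3x3 intrinsics, pixels), "k1" (the pictures are not rectified: a ray, as slopes to the right and down, at radius r is drawn at 1 + k1 r^2 times it, then the intrinsics apply), "R" (3x3) and "t" (3): a world point X has camera coordinates R X + t. Camera axes: x right, y down, z forward; pixel columns grow to the right and rows downward; lengths in m; the calibration is good to about 2 mm. A picture is of the moment at which its call begins. get_calibration takes no time and is no camera call.
A pose or a line that the arm cannot do raises manip.Unreachable and nothing moves.
- manip.sign_off(): hands the job in, once; it reports no verdict.
Trained networks look in the newest picture that a camera, given by its name, has taken for a name from the list of things; names that differ only in an ending like _2 or _b are one class to them, and where a whole thing is asked for, a point or a joint stands for the part that bears it (a point fixed in the world has none). Each returns a list of dicts, best first, with "confidence" (0 to 1); they miss things now and then, are a little off and sometimes report something else, mostly with a low value. They report only what shows in the picture. A call takes as long as a camera call. They do not tell look-alikes from the thing itself.
- manip.look_for(camera, name): "at" ([x, y, z] in m, in world coordinates, good to about 4 mm: the middle of the surface that is visible of it).
Readings, each from a call of its own:
- manip.current_time(): time.
- manip.current_qpos(): joint angles.
- manip.current_joint_vel(): joint speeds.
- manip.current_joint_torque(): joint torques, N m.
- manip.current_ee_pos(): TCP position.
- manip.current_tcp_rot(): TCP orientation.
- manip.current_force(): force on the tool from outside, world axes, zero at the start.
- manip.current_ft_torque(): the same for the moment, N m.
- manip.current_grip_width(): opening from 0.0 (shut) to 1.0 (fully open).
Only numpy, scipy, OpenCV 4.12 (cv2) and the standard library are available. Lean on these libraries where they do the work, as an engineer would, in place of code of your own. Each camera call takes 0.05 s, during which the arm holds its last target.

## Working session

There is one attempt and no reset: what is moved stays moved. The work goes in short steps, each a Python script; the robot and the scene stay as the last script left them, time stands still between calls to the robot, and variables do not carry over. Pictures are saved under pics/ and viewed, and the job is handed in when it is done.

```bash
mkdir -p pics; python3 - <<'E'
from bench import manip
import cv2,numpy as np
for n in ("scene","top"):
    p,d=manip.grab_frame(n); cv2.imwrite(f"pics/{n}0.png",p[:,:,::-1]); np.save(f"pics/{n}0d.npy",d); np.save(f"pics/{n}0.npy",p)
    print(n,manip.get_calibration(n))
    for o in ("jar","lid_1","tape_measure"):
        print(o,[(np.round(r["at"],3).tolist(),round(r["confidence"],2)) for r in manip.look_for(n,o)])
print(manip.current_time())
E
```

```text
scene {'camera_matrix': array([[413.89341601,   0.        , 318.60825415],
       [  0.        , 413.89341601, 205.95687878],
       [  0.        ,   0.        ,   1.        ]]), 'k1': -0.07353906660168737, 'R': array([[ 0.82569472, -0.56383913, -0.01771039],
       [-0.38122063, -0.53457395, -0.75425561],
       [ 0.41581132,  0.62953644, -0.656342  ]]), 't': array([-0.51318976,  0.17008734,  1.01730368])}
jar [([0.603, 0.102, 0.104], 0.8)]
lid_1 [([0.463, -0.488, 0.023], 0.95), ([0.329, -0.538, 0.025], 0.95), ([0.419, -0.242, 0.024], 0.88), ([0.493, -0.381, 0.019], 0.78), ([0.368, -0.433, 0.022], 0.62)]
tape_measure [([0.404, -0.04, 0.043], 0.95)]
top {'camera_matrix': array([[470.70669424,   0.        , 318.76023204],
       [  0.        , 470.70669424, 195.24571269],
       [  0.        ,   0.        ,   1.        ]]), 'k1': -0.031867264684824106, 'R': array([[-0.00564508, -0.99997882,  0.00323813],
       [-0.99475052,  0.00528464, -0.10219329],
       [ 0.10217402, -0.00379802, -0.99475929]]), 't': array([-0.18299505,  0.49749146,  1.24564513])}
jar [([0.592, 0.118, 0.119], 0.61)]
lid_1 [([0.426, -0.229, 0.023], 0.97), ([0.335, -0.518, 0.021], 0.9), ([0.376, -0.423, 0.023], 0.84), ([0.473, -0.48, 0.026], 0.83), ([0.502, -0.364, 0.029], 0.79)]
tape_measure [([0.413, -0.023, 0.055], 0.72)]
0.4
```

View pics/scene0.png

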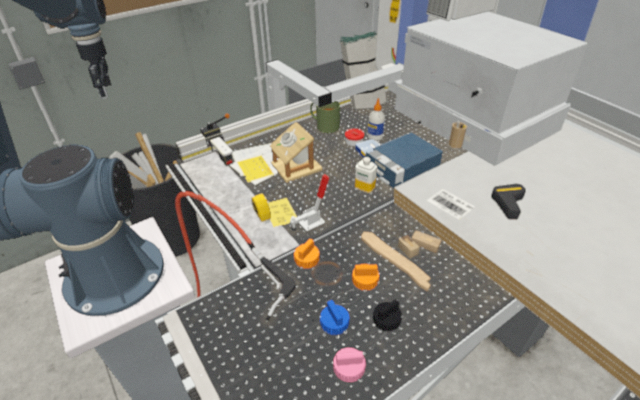

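View pics/top0.png

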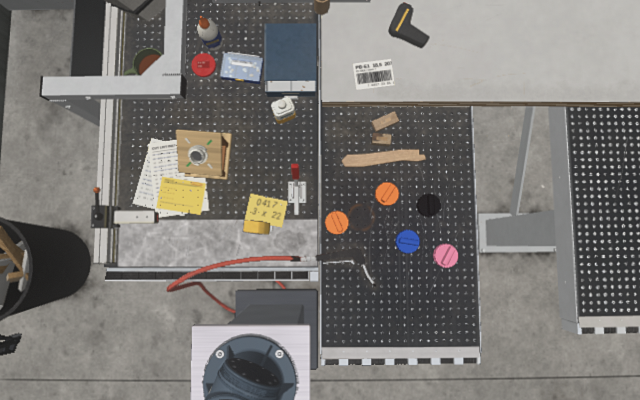

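The two orange lids are at top pixels (337,222) and (387,194), the jar and stand at about (200,155), and the tape measure at (257,225). I'll zoom in.

```bash
cat > geo.py <<'E'
import numpy as np,cv2
from bench import manip
def pix2world(cal,u,v,z=None,depth=None):
    K=cal["camera_matrix"];a=np.array([(u-K[0,2])/K[0,0],(v-K[1,2])/K[1,1]])
    s=a.copy()
    for _ in range(20): s=a/(1+cal["k1"]*(s@s))
    r=np.array([s[0],s[1],1.]); R=cal["R"];t=cal["t"]
    if depth is not None: return R.T@(r*depth-t)
    o=-R.T@t;dr=R.T@r
    return o+dr*(z-o[2])/dr[2]
def w2p(cal,X):
    c=cal["R"]@np.asarray(X)+cal["t"];s=c[:2]/c[2];s=s*(1+cal["k1"]*(s@s))
    K=cal["camera_matrix"];return np.array([K[0,0]*s[0]+K[0,2],K[1,1]*s[1]+K[1,2]])
E
python3 - <<'E'
import cv2
s=cv2.imread("pics/scene0.png");t=cv2.imread("pics/top0.png")
c=lambda im,x,y,w,h:cv2.resize(im[y:y+h,x:x+w],(400,300),interpolation=cv2.INTER_CUBIC)
a=cv2.hconcat([c(s,260,115,80,60),c(t,160,120,80,60)])
b=cv2.hconcat([c(s,285,235,100,75),c(t,310,170,100,75)])
cv2.imwrite("pics/zoom0.png",cv2.vconcat([a,b]))
E
```

```text
(no output)
```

View pics/zoom0.png

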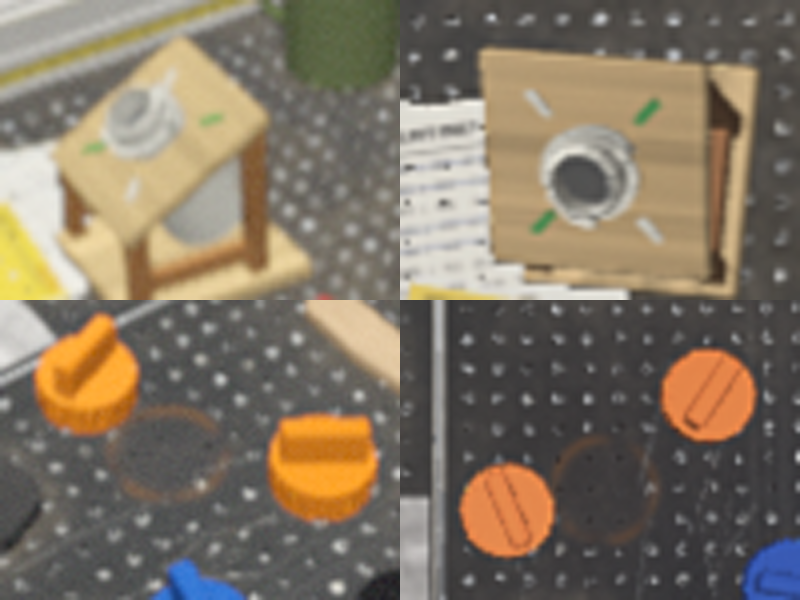

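```bash
python3 - <<'E'
import cv2,numpy as np
from geo import *
s=cv2.imread("pics/scene0.png");t=cv2.imread("pics/top0.png")
def z(im,x,y,w,h,k):
    o=cv2.resize(im[y:y+h,x:x+w],None,fx=k,fy=k,interpolation=cv2.INTER_CUBIC)
    for i in range(0,w,5):cv2.putText(o,str(x+i),(int(i*k),8),0,.3,(0,0,255));cv2.line(o,(int((i+.5)*k),0),(int((i+.5)*k),h*k),(90,90,90),1)
    for i in range(0,h,5):cv2.putText(o,str(y+i),(0,int((i+.5)*k)),0,.3,(0,0,255));cv2.line(o,(0,int((i+.5)*k)),(w*k,int((i+.5)*k)),(90,90,90),1)
    return o
cv2.imwrite("pics/zs.png",z(s,268,118,60,60,10));cv2.imwrite("pics/zt.png",z(t,172,124,64,60,10))
# plane fits
for n in("scene","top"):
    p=np.load(f"pics/{n}0.npy").astype(int);d=np.load(f"pics/{n}0d.npy");cal=manip.get_calibration(n)
    P=[];C=[]
    for v in range(115,185):
        for u in (range(260,330) if n=="scene" else range(165,240)):
            if d[v,u]>0:
                X=pix2world(cal,u,v,depth=d[v,u])
                r,g,b=p[v,u]
                if .05<X[2]<.16 and r-b>45 and r>140 and g<r-15: P.append(X)
    P=np.array(P)
    # ransac
    rng=np.random.default_rng(0);best=None
    for _ in range(500):
        a=P[rng.choice(len(P),3,False)];nn=np.cross(a[1]-a[0],a[2]-a[0]);l=np.linalg.norm(nn)
        if l<1e-6:continue
        nn/=l;m=abs((P-a[0])@nn)<.003
        if best is None or m.sum()>best.sum():best=m
    Q=P[best];c=Q.mean(0);nn=np.linalg.svd(Q-c)[2][2];nn*=np.sign(nn[2])
    print(n,len(P),len(Q),"normal",nn,"tilt",np.degrees(np.arccos(nn[2])),"az",np.degrees(np.arctan2(nn[1],nn[0])),"c",c, "off",nn@c)
    rect=cv2.minAreaRect(((Q-c)@np.array([np.cross(nn,[1,0,0]),[1,0,0]]).T*1000).astype(np.float32));print(rect)
E
```

```text
scene 775 616 normal [-0.50475239  0.03621944  0.86250402] tilt 30.401092830163407 az 175.89567033924627 c [0.5971122  0.10887956 0.0998008 ] off -0.21137166144508987
((9.893375396728516, 1.7705230712890625), (104.34410858154297, 100.29432678222656), 6.53471565246582)
top 1450 1172 normal [-0.49377767  0.04446237  0.86845076] tilt 29.720896629488045 az 174.85465973367548 c [0.60305004 0.12073317 0.10376525] off -0.20228955111547345
((1.6558418273925781, -2.5915794372558594), (98.90054321289062, 101.79000091552734), 5.854039192199707)
```

View pics/zs.png

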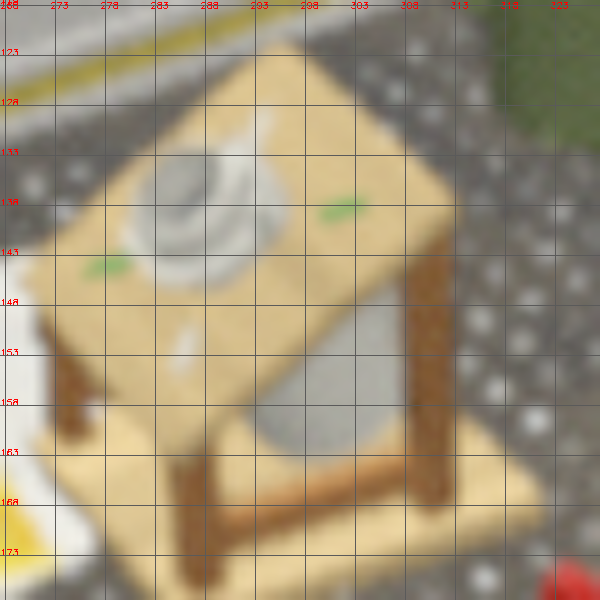

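View pics/zt.png

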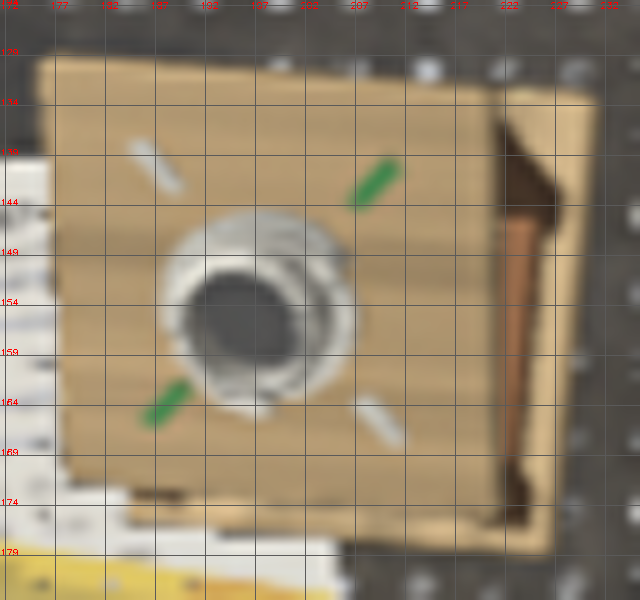

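```bash
cat > fit.py <<'E'
from geo import *
from scipy.optimize import least_squares
cs,ct=manip.get_calibration("scene"),manip.get_calibration("top")
def axes(az,phi,tilt=np.radians(30)):
    z=np.array([np.sin(tilt)*np.cos(az),np.sin(tilt)*np.sin(az),np.cos(tilt)])
    h=np.array([-np.sin(az),np.cos(az),0]);k=np.cross(z,h)
    x=np.cos(phi)*h+np.sin(phi)*k
    return z,x,np.cross(z,x),h,k
obs={"t":dict(corn=[(175.3,129.5),(221.5,132.5),(221.3,174),(178.5,172.3)],green=[(209.1,141.9),(188.1,163.9)],white=[(187.1,140.1),(209.6,165.6)]),
"s":dict(corn=[(295.5,121.5),(313.3,138),(286.5,163),(270,145)],green=[(301.8,138.5),(278.2,144.2)],white=[(None,None),(285.9,152.5)])}
def res(q,cams="ts",full=False):
    p=np.array([q[0],q[1],.125]);z,x,y,h,k=axes(q[2],q[3]);c=p-.027*z;out=[]
    a=np.radians(82);w=np.cos(a)*x+np.sin(a)*y
    for n in cams:
        cal=ct if n=="t" else cs;off=q[5:8] if n=="t" else q[8:11]
        C=[c+.058*(i*h+j*k)+off for i,j in((-1,-1),(1,-1),(1,1),(-1,1))]
        for Ob,w8 in((obs[n]["corn"],.5),):
            M=np.array([w2p(cal,X) for X in C])
            for o in Ob:
                dd=M-np.array(o);i=np.argmin((dd**2).sum(1));out+=list(dd[i]*w8)
        for key,v in(("green",x),("white",w)):
            M=np.array([w2p(cal,c+off+s*q[4]*v) for s in(-1,1)])
            for o in obs[n][key]:
                if o[0] is None:continue
                dd=M-np.array(o);i=np.argmin((dd**2).sum(1));out+=list(dd[i])
    return np.array(out+list(np.asarray(q[5:11])/.004))
for cams in("t","s","ts"):
    best=min((least_squares(res,[.6,.115,np.radians(az),np.radians(ph),.04]+[0]*6,args=(cams,)) for az in(160,175) for ph in range(0,180,20)),key=lambda r:r.cost)
    q=best.x
    z,x,*_=axes(q[2],q[3])
    print(cams,best.cost,"xy",q[:2],"az",np.degrees(q[2]),"phi",np.degrees(q[3])%180,"r",q[4],"off",np.round(q[5:]*1000,1),"x",x)
    print(np.round(best.fun[:-6],1))
np.save("q.npy",q)
# table depth check
for n,cal in(("scene",cs),("top",ct)):
    d=np.load(f"pics/{n}0d.npy")
    for X in((.42,-.32,0),(.5,-.25,0),(.5,.0,0),(.3,-.4,0)):
        u=w2p(cal,X).round().astype(int);print(n,X,np.round([pix2world(cal,*u,depth=float(np.median(d[u[1]-2:u[1]+3,u[0]-2:u[0]+3])))],3),end=' ')
    print(-cal["R"].T@cal["t"])
E
python3 fit.py
```

```text
t 0.5620332956181964 xy [0.58616027 0.12336719] az 175.90573244297133 phi 48.097124596850755 r 0.04276122792522581 off [-0.  -0.  -0.1  0.   0.   0. ] x [ 0.59523437 -0.71218579  0.37213901]
[-0.3  0.1 -0.5  0.   0.2  0.7 -0.4  0.1  0.1 -0.2  0.1 -0.1  0.2 -0.1
  0.1 -0.1]
s 1.1498237913790854 xy [0.58624216 0.12205901] az 175.83242609275268 phi 47.8957404795155 r 0.04265477052013235 off [ 0.  -0.  -0.  -0.  -0.  -0.4] x [ 0.59210134 -0.7154037   0.370963  ]
[-0.1 -0.3 -0.  -0.4 -0.9  0.1 -0.8  0.2  0.3  0.2  0.3 -0.2  0.4  0.2]
ts 1.7295808170832203 xy [0.58633269 0.12299819] az 175.89476106018853 phi 48.04664498205956 r 0.04273289487247503 off [-0.2  0.3 -0.1  0.2 -0.3 -0.7] x [ 0.59454253 -0.71291705  0.37184466]
[-0.3  0.1 -0.5  0.   0.2  0.7 -0.4  0.1  0.1 -0.1  0.1 -0.1  0.2 -0.1
  0.1 -0.1 -0.1 -0.3 -0.  -0.4 -0.9  0.1 -0.8  0.2  0.3  0.1  0.2 -0.2
  0.4  0.2]
scene (0.42, -0.32, 0) [[ 0.42  -0.319  0.001]] scene (0.5, -0.25, 0) [[ 0.499 -0.25   0.   ]] scene (0.5, 0.0, 0) [[ 0.5   -0.002  0.001]] scene (0.3, -0.4, 0) [[ 0.301 -0.398 -0.002]] [ 0.0655725  -0.83886195  0.78689967]
top (0.42, -0.32, 0) [[ 0.419 -0.32   0.001]] top (0.5, -0.25, 0) [[ 0.499 -0.25   0.   ]] top (0.5, 0.0, 0) [[0.501 0.001 0.001]] top (0.3, -0.4, 0) [[ 0.299 -0.4   -0.   ]] [ 0.3665743  -0.18088926  1.29054992]
```

```bash
cat > lids.py <<'E'
from geo import *
from scipy.optimize import least_squares
def measure(frames,guess):
    """frames: {name:(rgb,depth)} ; returns per cam x,y,yaw from silhouettes + bar depth"""
    out={}
    for n,(p,d) in frames.items():
        cal=manip.get_calibration(n);K=6
        uv=w2p(cal,[*guess,.025]);u0,v0=(uv-22).astype(int)
        sub=p[v0:v0+44,u0:u0+44];dep=d[v0:v0+44,u0:u0+44]
        hsv=cv2.cvtColor(np.ascontiguousarray(sub),cv2.COLOR_RGB2HSV)
        m=((hsv[...,0]<20)&(hsv[...,1]>140)&(hsv[...,2]>90)).astype(np.uint8)
        nl,lab,st,cen=cv2.connectedComponentsWithStats(m)
        i=1+np.argmin([np.hypot(*(cen[j]-(uv-[u0,v0])))-st[j,4]*.01 for j in range(1,nl)]);m=(lab==i)
        vs,us=np.nonzero(m)
        W=np.array([pix2world(cal,u+u0,v+v0,depth=float(dep[v,u])) for u,v in zip(us,vs)])
        B=W[(W[:,2]>.044)&(W[:,2]<.056)]
        c=B.mean(0);_,S,V=np.linalg.svd((B-c)[:,:2]);yaw0=np.arctan2(V[0][1],V[0][0])
        # silhouette render fit
        def render(x,y,yaw):
            t=np.linspace(0,2*np.pi,72);im=np.zeros((44*K,44*K),np.uint8)
            c3=[np.array([x+.031*np.cos(a),y+.031*np.sin(a),z]) for a in t for z in(0,.024)]
            e=np.array([np.cos(yaw),np.sin(yaw)]);f=np.array([-e[1],e[0]])
            b3=[np.array([*(np.array([x,y])+s*.026*e+r*.007*f),z]) for s in(-1,1) for r in(-1,1) for z in(.02,.05)]
            for P in(c3,b3):
                q=np.array([w2p(cal,X)-[u0,v0]+.5 for X in P])*K
                cv2.fillConvexPoly(im,cv2.convexHull(np.round(q).astype(np.int32)),255)
            return cv2.resize(im,(44,44),interpolation=cv2.INTER_AREA)/255.
        from scipy.optimize import minimize
        f=lambda q:((render(guess[0]+q[0]/1000,guess[1]+q[1]/1000,q[2]/20)-m)**2).sum()
        r=min((minimize(f,[a,b,yaw0*20],method="Nelder-Mead",options=dict(initial_simplex=[[a,b,yaw0*20],[a+8,b,yaw0*20],[a,b+8,yaw0*20],[a,b,yaw0*20+4]])) for a,b in((0,0),(5,-5),(-5,5))),key=lambda r:r.fun)
        out[n]=dict(x=guess[0]+r.x[0]/1000,y=guess[1]+r.x[1]/1000,yaw=np.degrees(r.x[2]/20)%180,cost=r.fun,baryaw=np.degrees(yaw0)%180,bar=c,nb=len(B),area=int(m.sum()))
    return out
if __name__=="__main__":
    F={n:(np.load(f"pics/{n}0.npy"),np.load(f"pics/{n}0d.npy")) for n in("scene","top")}
    for g in((.425,-.232),(.502,-.37)):
        for n,o in measure(F,g).items():print(n,{k:np.round(v,4) for k,v in o.items()})
E
python3 lids.py
```

```text
scene {'x': np.float64(0.4248), 'y': np.float64(-0.2337), 'yaw': np.float64(25.8699), 'cost': np.float64(17.4184), 'baryaw': np.float64(21.8441), 'bar': array([ 0.422 , -0.2365,  0.0495]), 'nb': np.int64(100), 'area': np.int64(552)}
top {'x': np.float64(0.4243), 'y': np.float64(-0.2328), 'yaw': np.float64(29.4877), 'cost': np.float64(7.7277), 'baryaw': np.float64(23.4635), 'bar': array([ 0.4231, -0.2323,  0.0497]), 'nb': np.int64(102), 'area': np.int64(432)}
scene {'x': np.float64(0.5024), 'y': np.float64(-0.3707), 'yaw': np.float64(145.7544), 'cost': np.float64(11.6786), 'baryaw': np.float64(147.7993), 'bar': array([ 0.501 , -0.3737,  0.0492]), 'nb': np.int64(129), 'area': np.int64(613)}
top {'x': np.float64(0.502), 'y': np.float64(-0.3705), 'yaw': np.float64(161.3016), 'cost': np.float64(7.0793), 'baryaw': np.float64(145.509), 'bar': array([ 0.5002, -0.3694,  0.0498]), 'nb': np.int64(103), 'area': np.int64(443)}
```

```bash
cat > plan.py <<'E'
from geo import *
q=np.load("q.npy")
from scipy.spatial.transform import Rotation as Ro
tilt=np.radians(30);az=q[2]
JZ=np.array([np.sin(tilt)*np.cos(az),np.sin(tilt)*np.sin(az),np.cos(tilt)])
h=np.array([-np.sin(az),np.cos(az),0]);k=np.cross(JZ,h)
JX=np.cos(q[3])*h+np.sin(q[3])*k;JP=np.array([q[0],q[1],.125])
GH=.026
def jar_pose(ang,depth,flip,lift=0):
    """ang deg ccw of bar from jar x; depth = underside below rim"""
    b=Ro.from_rotvec(JZ*np.radians(ang)).apply(JX)
    x=-JZ; z=b*flip; y=np.cross(z,x)
    return JP+JZ*(GH-depth+lift),np.column_stack([x,y,z])
def lid_pose(x,y,yaw,flip,z=0):
    b=np.array([np.cos(np.radians(yaw)),np.sin(np.radians(yaw)),0])*flip
    X=np.array([0,0,-1.]);return np.array([x,y,GH+z]),np.column_stack([X,np.cross(b,X),b])
LIDS={"A":(.4245,-.2332,23.5),"B":(.5022,-.3706,146.5)}
E
python3 - <<'E'
from plan import *
np.set_printoptions(precision=3,suppress=True)
print(JP,JZ,JX)
for f in(1,-1):
    for l,L in LIDS.items():print(f,l,manip.inverse_kinematics(*lid_pose(*L,f)),manip.inverse_kinematics(*lid_pose(*L,f,.15)))
    for a,d,l in((82,14.5,100),(82,14.5,0),(90,14.5,0),(37,17,0),(0,20,0),(-5,20,0)):print(f,a,manip.inverse_kinematics(*jar_pose(a,d/1000,f,l/1000)))
E
```

```text
[0.586 0.123 0.125] [-0.499  0.036  0.866] [ 0.595 -0.713  0.372]
1 A [-0.599  0.564  1.957 -0.     0.621 -2.579] [-0.599  0.303  1.874 -0.     0.965 -2.579]
1 B [-0.71   0.741  1.577 -0.     0.824  1.445] [-0.71   0.541  1.502 -0.     1.098  1.445]
1 82 [ 0.219  0.177  2.013 -0.324  0.467 -1.725]
1 82 [ 0.188  0.401  1.972 -0.467  0.29  -1.593]
1 90 [ 0.188  0.401  1.972 -0.467  0.29  -1.732]
1 37 [ 0.188  0.407  1.97  -0.472  0.286 -0.803]
1 0 [ 0.187  0.414  1.968 -0.479  0.281 -0.151]
1 -5 [ 0.187  0.414  1.968 -0.479  0.281 -0.064]
-1 A [-0.599  0.564  1.957 -0.     0.621  0.562] [-0.599  0.303  1.874 -0.     0.965  0.562]
-1 B [-0.71   0.741  1.577 -0.     0.824 -1.696] [-0.71   0.541  1.502 -0.     1.098 -1.696]
-1 82 [ 0.219  0.177  2.013 -0.324  0.467  1.417]
-1 82 [ 0.188  0.401  1.972 -0.467  0.29   1.549]
-1 90 [ 0.188  0.401  1.972 -0.467  0.29   1.409]
-1 37 [ 0.188  0.407  1.97  -0.472  0.286  2.339]
-1 0 None
-1 -5 None
```

```bash
cat > pick.py <<'E'
from plan import *
def pick(L,flip):
    manip.set_gripper(.5,60)
    manip.move_ptp(*lid_pose(*L,flip,.17))
    manip.move_l(lid_pose(*L,flip,.0)[0],max_speed=.15)
    print("t",manip.current_time(),"F",manip.current_force())
    manip.set_gripper(0.,60)
    print("grip",manip.current_grip_width(),"F",manip.current_force(),"T",manip.current_ft_torque())
    manip.move_l(lid_pose(*L,flip,.17)[0],max_speed=.2)
    print("grip",manip.current_grip_width(),"F",manip.current_force(),"t",manip.current_time(),manip.current_ee_pos())
E
python3 - <<'E'
from pick import *
pick(LIDS["A"],1)
p,d=manip.grab_frame("scene");cv2.imwrite("pics/s1.png",cv2.resize(p[100:300,200:440,::-1],None,fx=3,fy=3))
E
```

```text
t 4.9667 F [-0.33045425  0.66990168  0.23805956]
grip 0.15325781382379633 F [-0.37532806  0.32801428  5.97751137] T [ 0.10845705  0.17445014 -0.01452461]
grip 0.15051670060459652 F [-0.1089662   0.37748404 -0.83243565] t 6.3333 [ 0.42397445 -0.23287404  0.19501122]
```

View pics/s1.png

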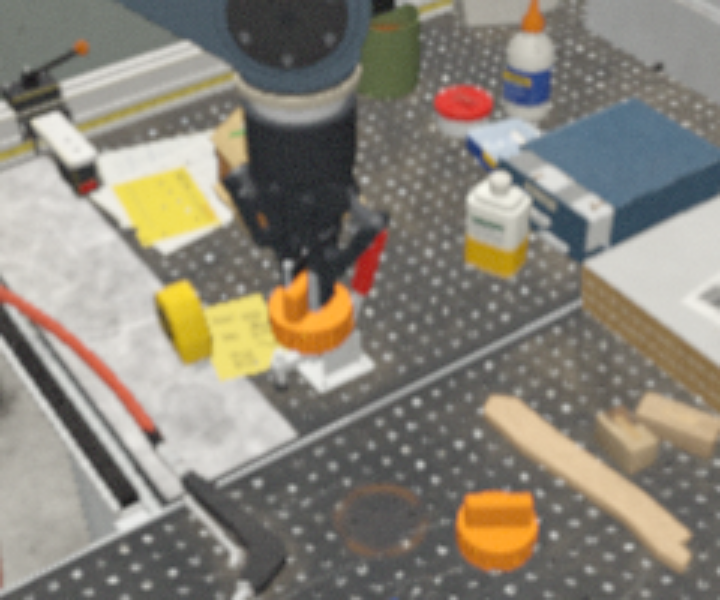

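```bash
cat > jar.py <<'E'
from plan import *
def ax():
    F=manip.current_force();T=manip.current_ft_torque();p=manip.current_ee_pos()-JP
    r=p-JZ*(p@JZ)
    Fl=F-JZ*(F@JZ)
    return f"Fax {F@JZ:.1f} Flat {np.linalg.norm(Fl):.1f} ({Fl@JX:.1f},{Fl@np.cross(JZ,JX):.1f}) Tax {T@JZ:.2f} T {np.linalg.norm(T):.2f} depth {1000*(GH-p@JZ):.2f} lat {1000*(r@JX):.2f},{1000*(r@np.cross(JZ,JX)):.2f} grip {manip.current_grip_width():.3f} t {manip.current_time():.2f}"
def go(ang,d,sp=.05):
    manip.move_l(*jar_pose(ang,d,1),max_speed=sp);
E
python3 - <<'E'
from jar import *
manip.move_ptp(*jar_pose(82,-.05,1)); print(ax())
go(82,-.003,.1);print(ax())
for d in(.003,.007,.0105):
    go(82,d,.03);print(ax())
    if np.linalg.norm(manip.current_force())>30:break
p,d=manip.grab_frame("scene");cv2.imwrite("pics/s2.png",cv2.resize(p[90:210,220:380,::-1],None,fx=5,fy=5))
E
```

```text
Fax -0.3 Flat 0.1 (0.1,-0.0) Tax 0.01 T 0.28 depth -49.81 lat 0.62,-0.49 grip 0.152 t 7.79
Fax -0.3 Flat 1.2 (-1.2,0.2) Tax -0.02 T 0.25 depth -3.07 lat 0.26,-0.14 grip 0.149 t 8.41
Fax -0.6 Flat 0.8 (-0.2,0.8) Tax 0.01 T 0.30 depth 2.95 lat -0.01,0.01 grip 0.151 t 8.76
Fax -0.1 Flat 0.4 (-0.3,-0.1) Tax -0.01 T 0.28 depth 7.15 lat -0.08,-0.09 grip 0.150 t 9.04
Fax -1.2 Flat 0.4 (0.3,-0.2) Tax -0.03 T 0.35 depth 10.69 lat -0.06,-0.13 grip 0.154 t 9.31
```

View pics/s2.png

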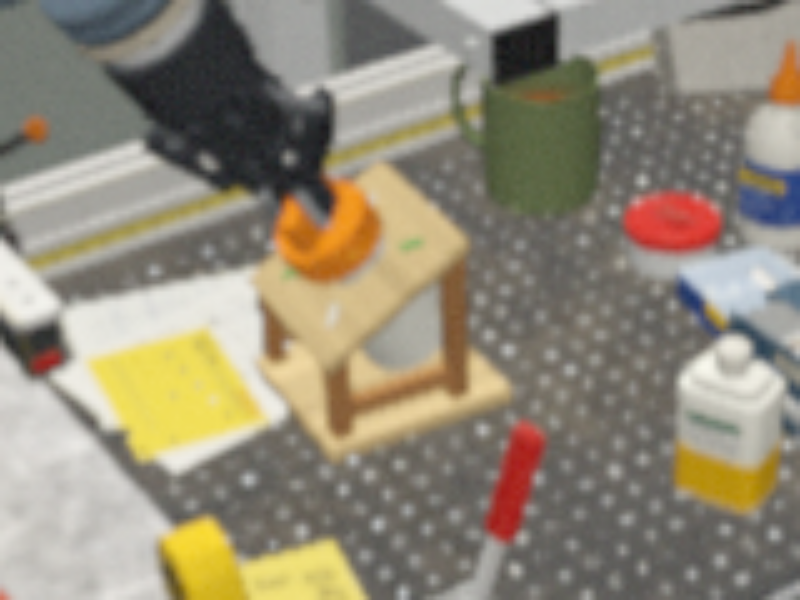

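The lid sits over the neck with the bar along the white marks and no lateral force. I'll lower it to the seat and turn it.

```bash
cat > screw.py <<'E'
from jar import *
def down():
    for d in(.0125,.0140,.0150,.0158):
        go(82,d,.03);print("d",d,ax())
        if -(F:=manip.current_force()@JZ)>12 or F>12:return d
    return d
def screw(d0,angs,push=.0008,pitch=5.5/82/1000,base=.0145,stopT=2.0):
    for a in angs:
        go(a,base+push+pitch*(82-a),.02);print("a",a,ax())
        T=abs(manip.current_ft_torque()@JZ)
        if T>stopT or np.linalg.norm(manip.current_force())>45:print("stop");return a
E
python3 - <<'E'
from screw import *
print(down())
E
```

```text
d 0.0125 Fax -1.0 Flat 0.8 (-0.2,-0.8) Tax -0.01 T 0.33 depth 12.60 lat -0.02,-0.06 grip 0.145 t 9.61
d 0.014 Fax 1.3 Flat 0.4 (0.1,-0.4) Tax -0.01 T 0.30 depth 13.94 lat 0.05,0.14 grip 0.152 t 9.86
d 0.015 Fax 21.3 Flat 4.0 (-1.8,-3.6) Tax 0.02 T 0.95 depth 14.06 lat 0.06,0.19 grip 0.153 t 10.11
0.015
```

```bash
python3 - <<'E'
from screw import *
print(screw(0,(74,66,58,50),push=.0004,base=.0140))
E
```

```text
a 74 Fax 18.0 Flat 1.5 (-1.1,-1.0) Tax -0.12 T 0.59 depth 14.04 lat 0.48,0.70 grip 0.150 t 10.40
a 66 Fax 27.0 Flat 0.9 (-0.3,-0.8) Tax -0.19 T 0.67 depth 14.08 lat 0.78,1.16 grip 0.151 t 10.69
a 58 Fax 36.4 Flat 1.8 (-0.5,-1.7) Tax -0.21 T 0.83 depth 14.11 lat 1.06,1.55 grip 0.149 t 10.98
a 50 Fax 46.0 Flat 3.3 (-0.7,-3.2) Tax -0.27 T 1.05 depth 14.14 lat 1.25,1.80 grip 0.147 t 11.28
stop
50
```

```bash
python3 - <<'E'
from screw import *
print(screw(0,(50,45,41,37,33,29),push=.0007,base=.0140,pitch=0))
E
```

```text
a 50 Fax 17.5 Flat 1.6 (-1.5,-0.5) Tax -0.01 T 0.48 depth 14.04 lat 0.35,0.59 grip 0.149 t 11.53
a 45 Fax 16.3 Flat 0.5 (-0.5,-0.1) Tax -0.10 T 0.41 depth 14.03 lat 0.53,0.81 grip 0.150 t 11.78
a 41 Fax 16.8 Flat 0.3 (-0.3,-0.2) Tax -0.01 T 0.30 depth 14.02 lat 0.63,0.93 grip 0.147 t 12.03
a 37 Fax 16.5 Flat 0.5 (-0.1,-0.5) Tax -0.12 T 0.31 depth 14.04 lat 0.67,0.96 grip 0.148 t 12.28
a 33 Fax 16.0 Flat 1.1 (0.6,-1.0) Tax -0.10 T 0.45 depth 14.05 lat 0.72,0.85 grip 0.150 t 12.53
a 29 Fax 16.6 Flat 3.1 (1.9,-2.5) Tax -0.31 T 0.99 depth 14.04 lat 0.89,0.51 grip 0.152 t 12.78
None
```

```bash
cat >> jar.py <<'E'
def ang():
    b=manip.current_tcp_rot()[:,2];return np.degrees(np.arctan2(b@np.cross(JZ,JX),b@JX))
E
python3 - <<'E'
from screw import *
from jar import ang
print(ang())
screw(0,(25,21),push=.0007,base=.0140,pitch=0);print(ang())
p,d=manip.grab_frame("scene");cv2.imwrite("pics/s3.png",cv2.resize(p[100:190,250:350,::-1],None,fx=6,fy=6,interpolation=2))
E
```

```text
28.93126594093916
a 25 Fax 18.5 Flat 9.3 (6.5,-6.7) Tax 0.05 T 1.94 depth 14.05 lat 1.17,-0.08 grip 0.148 t 13.03
a 21 Fax 21.5 Flat 12.5 (7.9,-9.7) Tax 0.21 T 2.08 depth 14.10 lat 0.94,-0.70 grip 0.152 t 13.28
20.99768278513153
```

View pics/s3.png

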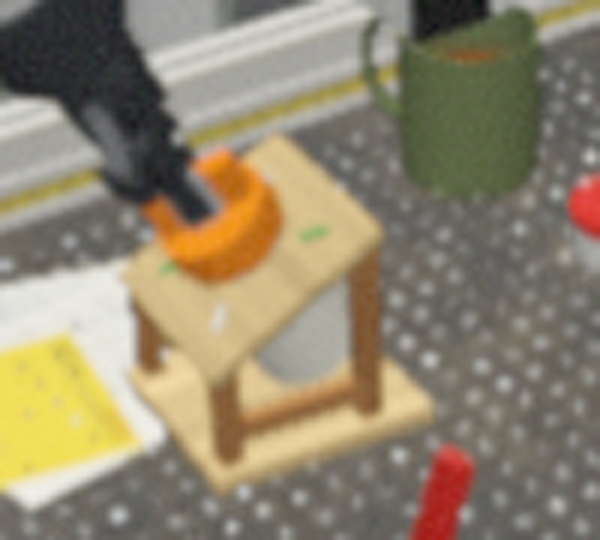

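```bash
python3 - <<'E'
from screw import *
from jar import ang
for a in(30,42,55,68,82):
    go(a,.0140,.02);print(a,ax())
print(ang())
for d in(.012,.006,-.004):
    go(82,d,.03);print(d,ax())
p,d=manip.grab_frame("scene");cv2.imwrite("pics/s4.png",cv2.resize(p[90:180,250:350,::-1],None,fx=6,fy=6,interpolation=2))
E
```

```text
30 Fax 2.7 Flat 7.0 (7.0,-0.6) Tax 0.36 T 1.30 depth 13.99 lat 0.73,0.33 grip 0.152 t 13.63
42 Fax 3.6 Flat 2.8 (2.1,1.8) Tax 0.03 T 0.15 depth 13.98 lat 0.07,0.26 grip 0.153 t 13.99
55 Fax 6.9 Flat 1.6 (-1.5,0.3) Tax -0.01 T 0.32 depth 14.04 lat -0.42,-0.31 grip 0.151 t 14.37
68 Fax 7.0 Flat 2.2 (-1.4,-1.7) Tax 0.02 T 0.56 depth 14.03 lat -0.61,-0.58 grip 0.152 t 14.74
82 Fax 8.2 Flat 2.5 (-2.4,-0.5) Tax -0.05 T 0.72 depth 14.03 lat -0.76,-0.74 grip 0.155 t 15.13
81.75108714069744
0.012 Fax -1.0 Flat 0.8 (0.2,-0.8) Tax -0.02 T 0.25 depth 12.15 lat -0.27,-0.35 grip 0.143 t 15.38
0.006 Fax -1.0 Flat 0.5 (0.3,0.4) Tax 0.03 T 0.29 depth 5.78 lat 0.06,0.10 grip 0.149 t 15.73
-0.004 Fax -0.3 Flat 0.9 (-0.8,0.4) Tax -0.02 T 0.32 depth -4.18 lat 0.07,0.11 grip 0.151 t 16.22
```

View pics/s4.png

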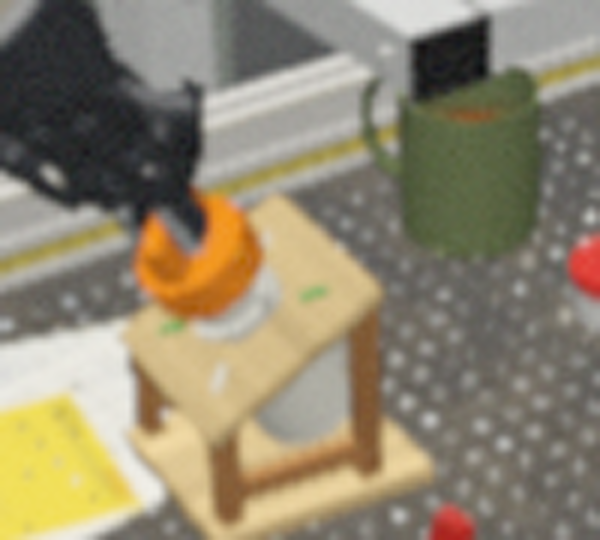

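```bash
python3 - <<'E'
from pick import *
from jar import *
go(82,-.05,.12)
L=LIDS["A"]
manip.move_ptp(*lid_pose(*L,1,.17))
manip.move_l(lid_pose(*L,1,.006)[0],max_speed=.2)
manip.move_l(lid_pose(*L,1,.0005)[0],max_speed=.03)
F=manip.current_force();print("F",F,manip.current_ee_pos())
if F[2]<2: manip.move_l(lid_pose(*L,1,-.0003)[0],max_speed=.02);print(manip.current_force(),manip.current_ee_pos())
manip.set_gripper(.5,60)
manip.move_l(lid_pose(*L,1,.17)[0],max_speed=.25)
print(manip.current_time())
L=LIDS["B"];pick(L,-1)
for n in("scene","top"):
    p,d=manip.grab_frame(n);np.save(f"pics/{n}5.npy",p);np.save(f"pics/{n}5d.npy",d)
    o=(p[100:300,200:440] if n=="scene" else p[120:260,240:440]);cv2.imwrite(f"pics/{n}5.png",cv2.resize(o[:,:,::-1],None,fx=3,fy=3))
print(manip.current_time())
E
```

```text
F [ 0.7572046  -0.0606343   1.10171744] [ 0.42484431 -0.23342416  0.02686814]
[-0.04031833  1.97704714 12.40493103] [ 0.42507016 -0.23344338  0.02667387]
20.9833
t 23.3333 F [0.17985578 0.06407547 0.14399415]
grip 0.14991459810076938 F [-0.21102141  0.94016629  6.53227449] T [0.04579737 0.11693093 0.04544934]
grip 0.1512765519230013 F [ 0.39139142  0.36077647 -1.02253997] t 24.7 [ 0.5017055  -0.37015466  0.19466535]
24.8
```

View pics/scene5.png

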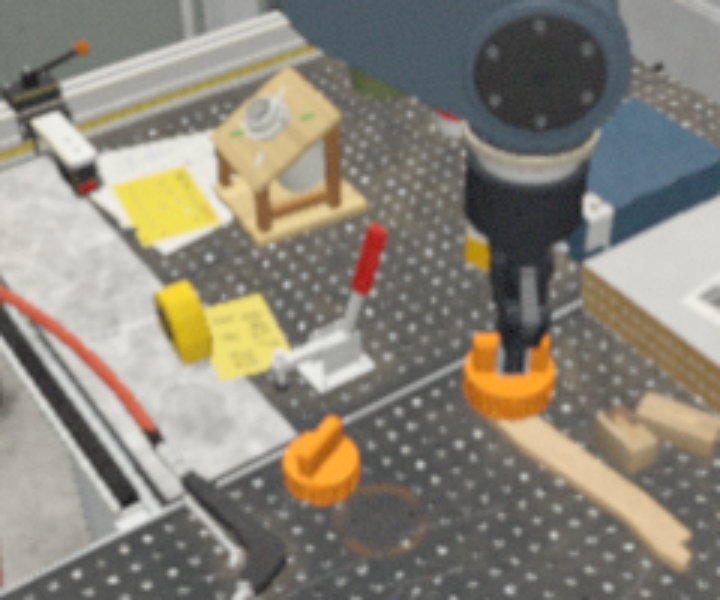

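Lid A is flat with its bar up at its old place (crop pixel (320,465)), and lid B is held. Next I'll try B on the jar.

```bash
python3 - <<'E'
from screw import *
from jar import ang
manip.move_ptp(*jar_pose(82,-.05,1))
go(82,-.003,.1);print(ax())
for d in(.006,.0125,.0140,.0145):
    go(82,d,.03);print(d,ax())
    if np.linalg.norm(manip.current_force())>25:break
screw(0,(76,70),push=.0004,base=.0140);print(ang())
E
```

```text
Fax 1.0 Flat 0.9 (-0.8,0.2) Tax 0.03 T 0.32 depth -3.02 lat 0.17,-0.09 grip 0.149 t 27.23
0.006 Fax -0.0 Flat 0.8 (-0.0,-0.8) Tax 0.06 T 0.31 depth 6.03 lat -0.03,-0.02 grip 0.151 t 27.68
0.0125 Fax -0.9 Flat 0.7 (-0.7,-0.2) Tax 0.04 T 0.27 depth 12.71 lat -0.08,-0.16 grip 0.147 t 28.04
0.014 Fax 0.9 Flat 0.2 (-0.1,0.1) Tax -0.02 T 0.27 depth 13.96 lat 0.04,0.08 grip 0.152 t 28.29
0.0145 Fax 8.9 Flat 1.2 (-0.8,-0.9) Tax -0.02 T 0.49 depth 14.13 lat 0.08,0.15 grip 0.148 t 28.54
a 76 Fax 11.7 Flat 0.8 (-0.4,-0.7) Tax -0.18 T 0.53 depth 14.20 lat 0.30,0.50 grip 0.152 t 28.80
a 70 Fax 13.6 Flat 1.9 (-1.8,-0.5) Tax -0.22 T 0.51 depth 14.40 lat 0.42,0.75 grip 0.154 t 29.06
69.9313245427875
```

```bash
python3 - <<'E'
from screw import *
screw(0,(64,57,50,43,36,29,22),push=.0004,base=.0140)
E
```

```text
a 64 Fax 14.3 Flat 0.9 (-0.6,-0.6) Tax -0.25 T 0.54 depth 14.77 lat 0.53,0.89 grip 0.151 t 29.32
a 57 Fax 10.1 Flat 4.2 (-3.3,2.6) Tax -0.27 T 0.97 depth 15.40 lat 0.29,1.26 grip 0.152 t 29.59
a 50 Fax 8.8 Flat 2.0 (-1.7,1.0) Tax -0.21 T 0.56 depth 16.00 lat 0.27,0.91 grip 0.152 t 29.87
a 43 Fax 6.3 Flat 1.7 (-1.4,1.0) Tax -0.18 T 0.53 depth 16.73 lat 0.18,0.63 grip 0.148 t 30.14
a 36 Fax 6.0 Flat 1.7 (-0.5,1.6) Tax -0.16 T 0.40 depth 17.36 lat 0.09,0.27 grip 0.148 t 30.42
a 29 Fax 2.1 Flat 1.7 (-1.4,1.1) Tax -0.08 T 0.46 depth 18.02 lat -0.08,-0.01 grip 0.151 t 30.69
a 22 Fax 1.4 Flat 1.7 (-0.8,1.5) Tax -0.03 T 0.38 depth 18.52 lat -0.11,-0.12 grip 0.150 t 30.97
```

It is sinking steadily, so lid B is the right one. I'll finish the turn to the stop.

```bash
python3 - <<'E'
from screw import *
from jar import ang
screw(0,(15,8,3,-1,-4,-7),push=.0008,base=.0140,stopT=1.5);print(ang(),ax())
E
```

```text
a 15 Fax 1.3 Flat 0.6 (-0.4,0.3) Tax -0.02 T 0.41 depth 19.31 lat -0.08,-0.04 grip 0.152 t 31.24
a 8 Fax 7.1 Flat 1.0 (-0.9,-0.5) Tax -0.04 T 0.36 depth 19.42 lat 0.21,0.28 grip 0.151 t 31.52
a 3 Fax 13.4 Flat 0.3 (-0.3,-0.1) Tax -0.01 T 0.40 depth 19.47 lat 0.40,0.56 grip 0.147 t 31.77
a -1 Fax 18.3 Flat 0.4 (0.3,-0.2) Tax 0.00 T 0.46 depth 19.48 lat 0.58,0.74 grip 0.150 t 32.02
a -4 Fax 21.8 Flat 1.3 (-0.5,-1.2) Tax 0.67 T 0.94 depth 19.50 lat 0.53,0.64 grip 0.149 t 32.27
a -7 Fax 32.0 Flat 9.9 (3.7,-9.1) Tax 0.26 T 2.28 depth 19.51 lat 0.62,-0.62 grip 0.154 t 32.52
-6.653641218775074 Fax 32.0 Flat 9.9 (3.7,-9.1) Tax 0.26 T 2.28 depth 19.51 lat 0.62,-0.62 grip 0.154 t 32.52
```

```bash
python3 - <<'E'
from screw import *
from jar import ang
go(-4,.0196,.02);print(ax())
manip.set_gripper(.6,60);print(ax(),ang())
go(-4,-.03,.12)
go(-4,-.12,.2)
manip.move_ptp([.35,-.05,.35],lid_pose(.4,0,-30,1)[1])
for n in("scene","top"):
    p,d=manip.grab_frame(n);np.save(f"pics/{n}6.npy",p);np.save(f"pics/{n}6d.npy",d)
    o=(p[110:180,250:345] if n=="scene" else p[110:190,155:250]);cv2.imwrite(f"pics/{n}6.png",cv2.resize(o[:,:,::-1],None,fx=6,fy=6,interpolation=2));cv2.imwrite(f"pics/{n}6f.png",p[:,:,::-1])
print(manip.current_time())
E
```

```text
Fax 6.1 Flat 8.5 (7.9,-3.3) Tax 0.37 T 1.53 depth 19.20 lat 1.12,-0.05 grip 0.151 t 32.77
Fax 0.1 Flat 0.6 (-0.0,-0.6) Tax -0.00 T 0.21 depth 19.68 lat -0.14,-0.02 grip 0.604 t 33.22 -3.9448067701773883
35.4917
```

View pics/scene6.png

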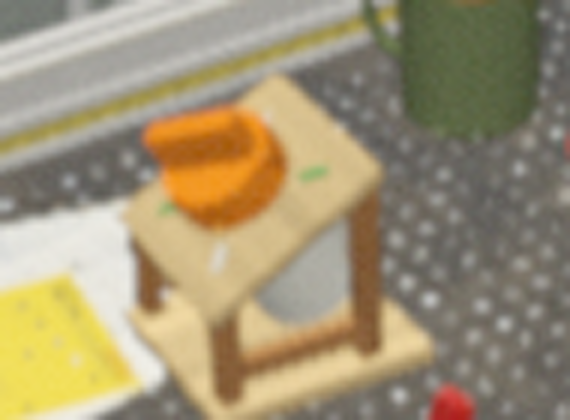

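View pics/top6.png

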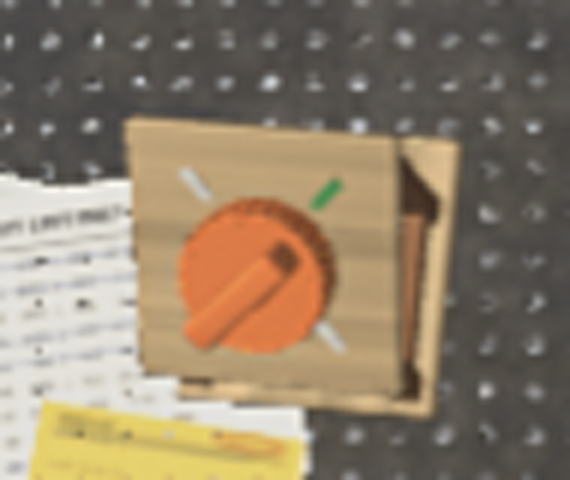

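View pics/scene6f.png

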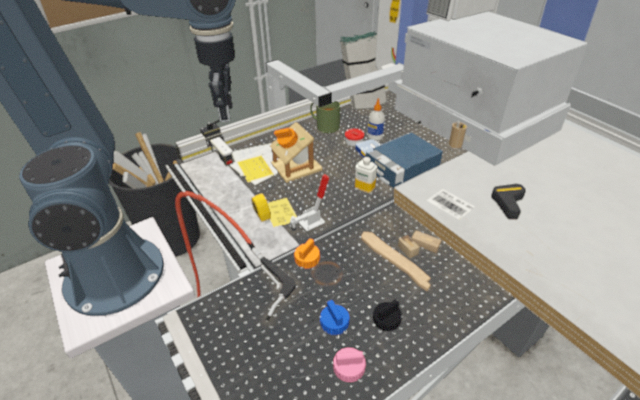

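```bash
python3 - <<'E'
from plan import *
JY=np.cross(JZ,JX)
for n,(ur,vr) in dict(scene=((262,305),(118,155)),top=((180,215),(138,175))).items():
    p=np.load(f"pics/{n}6.npy");d=np.load(f"pics/{n}6d.npy");cal=manip.get_calibration(n);W=[]
    for v in range(*vr):
        for u in range(*ur):
            r,g,b=p[v,u].astype(int)
            if d[v,u]>0 and r>120 and r-b>110: W.append(pix2world(cal,u,v,depth=float(d[v,u]))-JP)
    W=np.array(W);L=W@np.column_stack([JX,JY,JZ])
    B=L[(L[:,2]>.026)&(L[:,2]<.036)];c=B.mean(0);V=np.linalg.svd((B-c)[:,:2])[2][0]
    print(n,len(B),"angle",np.degrees(np.arctan2(V[1],V[0])),"c",c*1000,"bar top over rim med",np.median(B[:,2])*1000)
    T=L[(L[:,2]<.012)&(L[:,2]>-.004)];print("disc top",len(T),np.median(T[:,2])*1000, np.percentile(L[:,2],[90,97])*1000)
E
```

```text
scene 58 angle 177.54795113512026 c [ 3.28249979 -5.40171327 29.22774474] bar top over rim med 29.289767255974127
disc top 170 3.64389611717779 [28.86985744 30.6901019 ]
top 96 angle 176.02648224350898 c [ 2.81226418 -2.05241042 29.93030915] bar top over rim med 29.840562088524848
disc top 325 4.004716433473248 [29.98058741 31.80287883]
```

```bash
python3 - <<'E'
from lids import *
F={n:(np.load(f"pics/{n}6.npy"),np.load(f"pics/{n}6d.npy")) for n in("scene","top")}
for n,o in measure(F,(.425,-.232)).items():print(n,{k:np.round(v,4) for k,v in o.items()})
for n in F:
    print(n,[np.round(r["at"],3) for r in manip.look_for(n,"tape_measure")])
    a=np.load(f"pics/{n}0.npy").astype(int);b=F[n][0].astype(int);u,v=w2p(manip.get_calibration(n),[.41,-.03,.04]).astype(int)
    print("tape diff",abs(a-b)[v-15:v+15,u-15:u+15].mean())
print(manip.current_time(),manip.current_force())
manip.sign_off()
E
```

```text
scene {'x': np.float64(0.4257), 'y': np.float64(-0.234), 'yaw': np.float64(28.5531), 'cost': np.float64(15.0079), 'baryaw': np.float64(23.9517), 'bar': array([ 0.4234, -0.2366,  0.0493]), 'nb': np.int64(107), 'area': np.int64(559)}
top {'x': np.float64(0.425), 'y': np.float64(-0.2325), 'yaw': np.float64(22.8348), 'cost': np.float64(7.7379), 'baryaw': np.float64(23.4298), 'bar': array([ 0.4239, -0.2324,  0.0498]), 'nb': np.int64(101), 'area': np.int64(435)}
scene [array([ 0.404, -0.038,  0.039])]
tape diff 2.378888888888889
top [array([ 0.413, -0.024,  0.054])]
tape diff 30.854444444444443
35.5917 [-0.18810389 -0.61348322  0.63906856]
the job is handed in; nothing more can be done
```

The right lid is screwed home on the jar and the other lies flat on the table, bar up. I handed the job in at 35.6 s of the 72 s allowed.

- **Wrong lid:** I tried the lid that was nearer the jar first. It did not sink at all and began to bind about 50 degrees past the white marks. I turned it back, lifted it off along the axis and set it down at its old place. The cameras show it at about (0.425, -0.233) with its bar top 50 mm over the table.
- **Right lid:** The other lid sank 5.5 mm while turning clockwise and met a firm stop. After release, the cameras put its bar top 29.3–29.8 mm over the rim, where 30 mm means fully home. The bar reads 2 to 4 degrees past my estimate of the green marks, which I put down to measurement error.
- **Tape measure:** Both cameras found it within 2 mm of its starting place and it looked unchanged in the scene picture. A pixel comparison in the top picture did disagree (mean difference 31). I took that to be the arm or its shadow in the view and did not check further.

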